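# Heft the cheese boxes and load the full one under the keeper

## Robot

A 7-joint arm with a two-finger parallel gripper is mounted at the origin on the work surface. World frame = base frame: x ahead of the robot, y to its left, z up, the work surface at z = 0. Lengths are in m, angles in rad, forces in N, time in s.
With the tool pointing down it reaches from about 0.4 to 0.9 m from the base axis. Payload 5.5 kg.
Tool frame: the origin (TCP) lies midway between the tips of the shut fingers; the grasp point (between the pads) lies 19 mm behind it (manip.grip_depth is the distance from the TCP to the grasp point, in m); z points along the fingers, x is the direction in which the jaws open and shut, and the axes are right-handed (so a half turn about z gives the same grasp; the last joint's range is limited). The gripper opens to 92 mm and grips with 3 to 60 N. Pads are 19 mm wide; open, the fingers measure 130 mm over their backs; the gripper's body (75 mm by 190 mm) begins 47 mm behind the grasp point.
Start: joints at [-0.936, 0.501, -0.427, 1.55, 0.221, 1.138, -0.21], TCP at [0.236, 0.606, 0.227] pointing down, gripper open.
Joint ranges: [-2.88, 2.88], [-0.31, 2.03], [-1.54, 1.56], [0.2, 2.42], [-1.41, 4.55], [0.19, 2.02], [-2.57, 2.57]. Speed limits (rad/s): [2.57, 2.57, 3.14, 3.14, 3.14, 3.14, 3.14].

## Interface

Orientations are given as a unit quaternion [x, y, z, w].
In Python, from bench import manip, effector, viewer gives the robot as it stands. Calls block until the motion is done:
- manip.move_pose(position, orientation): joint-space move of the TCP to a pose.
- manip.servo_line(position, ori=None, vel=0.15): straight line of the TCP; ori=None keeps the orientation; vel is the mean speed in m/s.
- manip.movej(angles): joint-space move.
- effector.open_jaws() and effector.close(f_grip=None): open the fingers fully, or close them until they stop; f_grip is the grip in N (None keeps the last).
- manip.sleep(seconds).
- manip.solve_ik(position, orientation): joint angles nearest the present ones, or None.
- viewer.get_image(name): name is "side" or "top" or "wrist"; returns the picture (384x512x3 uint8, red, green, blue); there is no depth.
- viewer.get_calibration(name): a dict with "vfov" (degrees; the focal length in pixels is half the picture's height over the tangent of half this angle, whatever the lens; pixels are square), "cx", "cy" (the principal point, pixels), "dist_coeffs" ([k1, k2, p1, p2, k3] as OpenCV has them; the pictures are not rectified), "eye" and "attitude" of the camera in the world. Camera axes: x right, y down, z forward; pixel columns grow to the right and rows downward; lengths in m; the calibration is good to about 2 mm. A picture is of the moment at which its call begins: read the wrist's pose just before it. get_calibration takes no time and is no camera call; for the wrist camera it gives the pose at the moment of the call.
A pose or a line that the arm cannot do raises manip.PlanningError and nothing moves.
- manip.hand_in(): hands the job in, once; it reports no verdict.
Readings, each from a call of its own:
- manip.current_clock(): time.
- manip.current_q(): joint angles.
- manip.current_joint_velocities(): joint speeds.
- manip.current_tau(): joint torques, N m.
- manip.current_tool_pos(): TCP position.
- manip.current_tcp_rot(): TCP orientation.
- manip.current_force(): force on the tool from outside, world axes, zero at the start.
- manip.current_wrist_torque(): the same for the moment, N m.
- manip.current_finger_gap(): finger opening in m.
Only numpy, scipy, OpenCV 4.12 (cv2) and the standard library are available. Lean on these libraries where they do the work, as an engineer would, in place of code of your own. Each camera call takes 0.05 s, during which the arm holds its last target.

## Task

Three cheese boxes that look alike stand among the goods on the counter; one is packed full and is clearly heavier than the other two. Find it by hefting, seat it upright and flat on the rubber pan of the metal cradle with its handle parallel to the shut keeper bar, and then swing the red keeper bar shut over its lid, past the click of its detent, fully home. Any lighter box you lift goes back upright where it stood, and the other goods stay where they are.

Things in the scene. Friction and masses are not known exactly. Their poses are not given: they have to be found in the camera images.
- box1: one of three like boxes: square teal tub 90 x 90 mm, cream lid (92 mm, fixed on) with its top 78 mm up; dark wooden bar handle centred on the lid along the box's y, 70 long, 16 wide (along x), from 92 to 108 mm above the underside. Origin: centre of the underside, z up. Any one of the three is full and weighs 0.65 to 0.8 kg, the others 0.3 to 0.45 kg
- box2: one of three like boxes: square teal tub 90 x 90 mm, cream lid (92 mm, fixed on) with its top 78 mm up; dark wooden bar handle centred on the lid along the box's y, 70 long, 16 wide (along x), from 92 to 108 mm above the underside. Origin: centre of the underside, z up. Any one of the three is full and weighs 0.65 to 0.8 kg, the others 0.3 to 0.45 kg
- box3: one of three like boxes: square teal tub 90 x 90 mm, cream lid (92 mm, fixed on) with its top 78 mm up; dark wooden bar handle centred on the lid along the box's y, 70 long, 16 wide (along x), from 92 to 108 mm above the underside. Origin: centre of the underside, z up. Any one of the three is full and weighs 0.65 to 0.8 kg, the others 0.3 to 0.45 kg
- pan: the black rubber pan of the cradle, 94 x 94 x 4 mm, fixed on the cradle's plate; origin at the centre of its underside (10 mm above the counter), its top is 14 mm above the counter
- bay (a point): centre of the pan's top, 14 mm above the counter, where the full box's origin belongs. Axes: -x is the cradle's front (towards the robot), y runs along the shut keeper bar from pivot to knob. Fixed plate 150 (x) x 200 (y) mm; four guide walls, tops 40 mm above the counter, leave a bay 100 x 100 mm round the pan. A catch block (top at 88 mm) stands under the shut bar's knob
- keeper (a joint): angle of the red keeper bar (rad): 0 = shut on its stop, growing to 1.7 as its free end swings out to the front. It stays where left; a sprung ball in the catch block clicks at about 0.08, and home is beyond that (under 0.045). Bar 14 mm wide, from 102 to 112 mm above the counter; shut, it runs along y 34 mm in front of the bay's centre, 10 mm over the box's lid
- keeper_pivot (a point): the keeper bar's pivot axis, 101 mm above the counter; hub radius 13 mm up to 116 mm; 34 mm in front of and 83 mm to the -y side of the bay's centre; axes as those of the cradle
- keeper_knob (a point): middle of the upright black knob near the bar's free end, 150 mm from the pivot: cylinder 18 mm in diameter, from 112 to 152 mm above the counter, this point at 135 mm
- jar: green glass jar with a brass-coloured cap, 72 mm in diameter, 118 mm high; origin under its centre; leave alone
- rye: stack of dark rye bread, 86 x 86 x 100 mm; origin under its centre; leave alone
- cheese: yellow block of cheese with a paper band, 70 x 140 x 55 mm, origin under its centre; leave alone
- bowl: white bowl, 90 mm in diameter, 42 mm high, origin under its centre; leave alone

How it is judged:
By the outcome, as a careful person would: the job done as asked, in the order asked, and still so for the second after the job is handed in, with the robot touching nothing.
It also fails if it takes over 72 s, if anything falls off the work surface, if the arm or the gripper's body presses on something with over 40 N, if the wrist force passes 120 N, or if a joint passes its speed limit or range.

## Working session

There is one attempt and no reset: what is moved stays moved. The work goes in short steps, each a Python script; the robot and the scene stay as the last script left them, time stands still between calls to the robot, and variables do not carry over. Pictures are saved under pics/ and viewed, and the job is handed in when it is done.

```bash
ls; mkdir -p pics
python3 - <<'E'
from bench import manip, effector, viewer
import cv2
print(manip.current_clock(),manip.current_q(),manip.current_tool_pos(),manip.current_tcp_rot(),manip.current_finger_gap(),manip.current_force(),manip.grip_depth)
for n in ["side","top","wrist"]:
    print(n,viewer.get_calibration(n))
    cv2.imwrite(f"pics/{n}0.png",viewer.get_image(n)[:,:,::-1])
E
```

```text
pics
0.0 [-0.93576725  0.50188463 -0.42677068  1.55142113  0.22079408  1.13830623
 -0.2102874 ] [0.23595719 0.60491566 0.22566549] [ 8.25615042e-01  5.64232963e-01 -8.31612128e-04  5.23868347e-04] 0.09180514239143225 [0.56238034 0.13287922 0.2896101 ] 0.0188
side {'vfov': 51.93463533611542, 'cx': 254.8600191416628, 'cy': 194.53109223109348, 'dist_coeffs': array([-0.1343328,  0.       ,  0.       ,  0.       ,  0.       ]), 'eye': array([ 0.04986555, -0.53262444,  0.54073947]), 'attitude': array([ 0.80433674, -0.29918405,  0.19011034, -0.47685361])}
top {'vfov': 48.28242106292112, 'cx': 261.3818966133665, 'cy': 182.7301509362744, 'dist_coeffs': array([-0.14506728,  0.        ,  0.        ,  0.        ,  0.        ]), 'eye': array([0.4978174 , 0.05997048, 1.08720982]), 'attitude': array([ 0.70741691, -0.70581563,  0.02770999, -0.02485488])}
wrist {'vfov': 59.972975491837396, 'cx': 257.39639075273635, 'cy': 189.38772407893825, 'dist_coeffs': array([0.01817605, 0.        , 0.        , 0.        , 0.        ]), 'eye': array([0.17211421, 0.63071186, 0.38349154]), 'attitude': array([0.81830669, 0.55983135, 0.07285998, 0.10795578])}
```

View pics/side0.png

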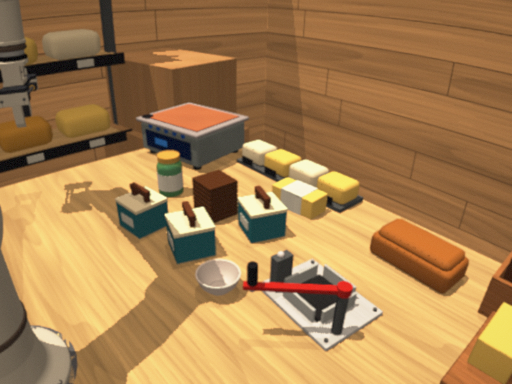

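View pics/top0.png

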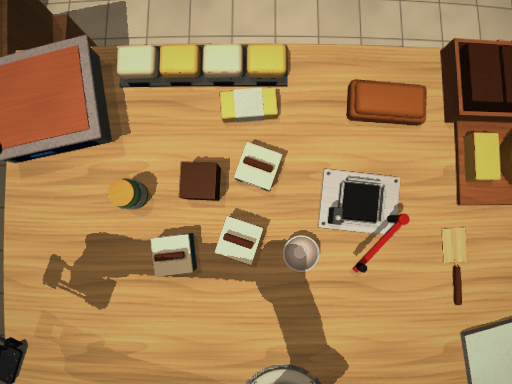

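View pics/wrist0.png

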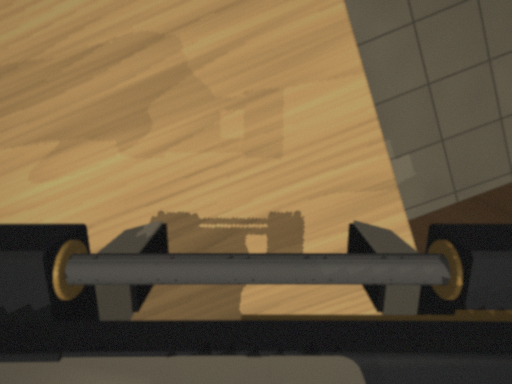

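The top view shows three cream lids at about (260,165), (240,240) and (173,255). The cradle is at (360,202), and the open red bar runs from the pivot at (404,219) to the knob at (361,268). Next I'll measure them.

```bash
cat > h.py <<'E'
import numpy as np, cv2
from scipy.spatial.transform import Rotation as R
from bench import manip, effector, viewer
def ray(cal,uv,shape=(384,512)):
    f=shape[0]/2/np.tan(np.radians(cal['vfov'])/2)
    K=np.array([[f,0,cal['cx']],[0,f,cal['cy']],[0,0,1.]])
    p=cv2.undistortPoints(np.array(uv,float).reshape(-1,1,2),K,np.array(cal['dist_coeffs'])).reshape(-1,2)
    d=np.c_[p,np.ones(len(p))]
    return R.from_quat(cal['attitude']).apply(d)
def toz(cal,uv,z):
    d=ray(cal,uv); e=np.array(cal['eye'])
    return e+d*((z-e[2])/d[:,2])[:,None]
def proj(cal,P):
    f=384/2/np.tan(np.radians(cal['vfov'])/2)
    K=np.array([[f,0,cal['cx']],[0,f,cal['cy']],[0,0,1.]])
    Rm=R.from_quat(cal['attitude']).as_matrix().T
    rv=cv2.Rodrigues(Rm)[0]; t=-Rm@np.array(cal['eye'])
    return cv2.projectPoints(np.array(P,float).reshape(-1,1,3),rv,t,K,np.array(cal['dist_coeffs']))[0].reshape(-1,2)
def down(yaw): # tool z down, tool x at angle yaw in world xy
    c,s=np.cos(yaw),np.sin(yaw)
    return R.from_matrix(np.array([[c,s,0],[s,-c,0],[0,0,-1]])).as_quat()
def rect(cal,mask,z):
    cs,_=cv2.findContours(mask.astype(np.uint8),cv2.RETR_EXTERNAL,cv2.CHAIN_APPROX_NONE)
    out=[]
    for c in cs:
        if cv2.contourArea(c)<40: continue
        P=toz(cal,c.reshape(-1,2),z)[:,:2]
        (cx,cy),(w,h),a=cv2.minAreaRect((P*1000).astype(np.float32))
        out.append((c.reshape(-1,2).mean(0).round(0),cv2.contourArea(c),round(cx/1000,4),round(cy/1000,4),round(w,1),round(h,1),round(a,1)))
    return out
E
python3 - <<'E'
from h import *
im=cv2.imread('pics/top0.png'); cal=viewer.get_calibration('top')
hsv=cv2.cvtColor(im,cv2.COLOR_BGR2HSV)
for u,v in [(250,155),(258,163),(172,257),(345,180),(360,202),(384,240),(361,268),(404,219),(335,215)]: print((u,v),hsv[v,u])
big=cv2.resize(im[120:300,140:420],None,fx=2.8,fy=2.8,interpolation=cv2.INTER_CUBIC)
cv2.imwrite('pics/big0.png',big)
E
```

```text
(250, 155) [ 35  46 216]
(258, 163) [  9 186  89]
(172, 257) [  8 188  65]
(345, 180) [ 18  35 168]
(360, 202) [15 41 25]
(384, 240) [  1 219 189]
(361, 268) [15 18 28]
(404, 219) [  1 218 181]
(335, 215) [21 35 72]
```

View pics/big0.png

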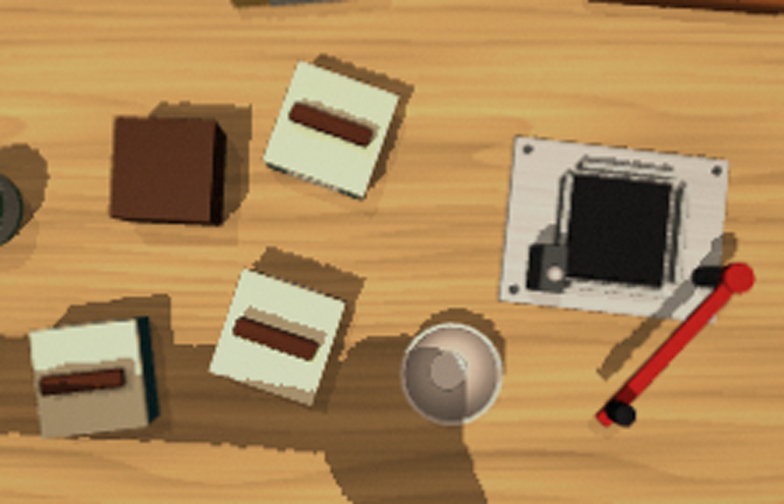

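Run:
```python
from h import *
im=cv2.imread('pics/top0.png'); cal=viewer.get_calibration('top')
hsv=cv2.cvtColor(im,cv2.COLOR_BGR2HSV); H,S,V=[hsv[...,i].astype(int) for i in range(3)]
roi=np.zeros(H.shape,bool); roi[130:290,100:430]=1
wood=(H<14)&(S>140)&(V<125)&roi
red=((H<5)|(H>175))&(S>200)&(V>130)&roi
cream=(H>22)&(H<50)&(S<80)&(V>90)&roi
print('handles z108');[print(r) for r in rect(cal,wood,0.108)]
print('lids z78');[print(r) for r in rect(cal,(cv2.morphologyEx((cream).astype(np.uint8),cv2.MORPH_CLOSE,np.ones((9,9)))),0.078)]
print('pan');[print(r) for r in rect(cal,(V<40)&roi,0.014)]
print('red z112');[print(r) for r in rect(cal,red,0.112)]
pl=(S<60)&(V>120)&roi; pl[:,:310]=0;pl[240:]=0
pl=cv2.morphologyEx(pl.astype(np.uint8),cv2.MORPH_CLOSE,np.ones((3,3)))
print('plate z10');[print(r) for r in rect(cal,pl,0.010)]
print('corners plate',toz(cal,[[140+516/2.8,120+136/2.8],[140+728/2.8,120+160/2.8],[140+500/2.8,120+299/2.8]],.01))
print('pan corners',toz(cal,[[140+576/2.8,120+175/2.8],[140+672/2.8,120+184/2.8],[140+565/2.8,120+278/2.8],[140+661/2.8,120+287/2.8]],.014))
print('hub',toz(cal,[[140+739/2.8,120+277/2.8]],.116),'knobtop',toz(cal,[[140+621/2.8,120+414/2.8]],.152))
print('bowl',toz(cal,[[140+453/2.8,120+373/2.8]],.042),'catch top',toz(cal,[[140+553/2.8,120+273/2.8]],.088))
print('rye',toz(cal,[[140+163/2.8,120+167/2.8]],.1),'jar',toz(cal,[[122,193]],.118))
```

```text
handles z108
(array([169., 256.]), 149.0, 0.4027, 0.2671, 14.5, 66.7, 7.8)
(array([238., 240.]), 152.5, 0.4388, 0.1091, 67.0, 13.7, 71.9)
(array([200., 181.]), 1386.0, 0.5755, 0.1979, 92.6, 86.2, 87.9)
(array([258., 164.]), 145.5, 0.6138, 0.0648, 67.1, 14.0, 70.4)
lids z78
(array([172., 243.]), 507.0, 0.4288, 0.2702, 44.6, 93.2, 0.5)
(array([366., 226.]), 280.0, 0.4708, -0.1912, 118.8, 23.5, 85.5)
(array([238., 239.]), 1329.5, 0.4381, 0.1094, 89.9, 89.7, 71.8)
(array([324., 215.]), 154.0, 0.4973, -0.092, 19.8, 55.8, 79.6)
(array([258., 166.]), 1400.0, 0.6134, 0.0651, 89.8, 93.1, 70.5)
pan
(array([361., 267.]), 55.0, 0.366, -0.195, 25.4, 17.8, 45.1)
(array([193., 251.]), 96.0, 0.4053, 0.227, 92.6, 9.5, 6.8)
(array([392., 218.]), 46.0, 0.4887, -0.2767, 23.0, 18.0, 81.7)
(array([330., 215.]), 44.0, 0.4969, -0.118, 10.1, 36.3, 83.9)
(array([360., 202.]), 1173.0, 0.5299, -0.1938, 89.6, 91.7, 84.2)
(array([217., 182.]), 97.5, 0.5806, 0.166, 10.4, 88.4, 87.6)
(array([105., 136.]), 99.5, 0.6972, 0.4604, 34.2, 26.9, 2.3)
red z112
(array([388., 235.]), 293.0, 0.4461, -0.2313, 23.2, 138.3, 45.5)
plate z10
(array([358., 201.]), 4221.0, 0.5305, -0.193, 198.9, 149.2, 83.6)
corners plate [[ 0.61448302 -0.10385276  0.01      ]
 [ 0.59331459 -0.30020717  0.01      ]
 [ 0.46734855 -0.08831207  0.01      ]]
pan corners [[ 0.57886836 -0.15753161  0.014     ]
 [ 0.57088983 -0.24590868  0.014     ]
 [ 0.48610936 -0.14659784  0.014     ]
 [ 0.47766868 -0.23438807  0.014     ]]
hub [[ 0.48737333 -0.27232214  0.116     ]] knobtop [[ 0.38110255 -0.1639838   0.152     ]]
bowl [[ 0.40412852 -0.04273883  0.042     ]] catch top [[ 0.491114   -0.12224772  0.088     ]]
rye [[0.57818398 0.20250127 0.1       ]] jar [[0.54557882 0.37640458 0.118     ]]
```

```bash
cat >> h.py <<'E'
def best(p,yaw):
    q0=np.array(manip.current_q()); c=[]
    for k in (0,np.pi):
        o=down(yaw+k); q=manip.solve_ik(p,o)
        if q is not None: c.append((np.abs(np.array(q)-q0).max(),k,o,q))
    c.sort(key=lambda t:t[0]); return c[0]
def F(n=6):
    a=[]
    for _ in range(n): a.append(manip.current_force()); manip.sleep(0.03)
    return np.mean(a,0)
BOX={'C':(0.4027,0.2671,np.radians(7.3)),'B':(0.4386,0.1092,np.radians(-18.1)),'A':(0.6137,0.0649,np.radians(-19.5))}
ZG=0.083
def heft(n):
    x,y,a=BOX[n]
    _,k,o,_=best([x,y,0.16],a)
    print(n,'k',k,manip.current_clock())
    manip.move_pose([x,y,0.16],o); print('above',manip.current_clock())
    manip.servo_line([x,y,ZG],o,vel=0.12)
    f0=F(); effector.close(45); print('gap',manip.current_finger_gap(),manip.current_clock())
    manip.servo_line([x,y,ZG+0.04],vel=0.1); manip.sleep(0.2); f1=F()
    print(n,'f0',f0.round(2),'f1',f1.round(2),'mass',(f0-f1)[2]/9.81,'gap',manip.current_finger_gap(),manip.current_clock())
    return (f0-f1)[2]/9.81
def putback(n):
    x,y,a=BOX[n]
    manip.servo_line([x,y,ZG],vel=0.1); effector.open_jaws(); manip.servo_line([x,y,0.16],vel=0.2); print('back',manip.current_clock())
E
python3 - <<'E'
from h import *
m=heft('C')
cv2.imwrite('pics/c1.png',viewer.get_image('side')[:,:,::-1])
E
```

```text
C k 0 0.15
above 1.575
gap 0.01561959971275564 3.7333
C f0 [ 0.2  -0.35  0.41] f1 [ 0.21 -0.13 -3.77] mass 0.4260862038956289 gap 0.015567344978939864 4.6833
```

View pics/c1.png

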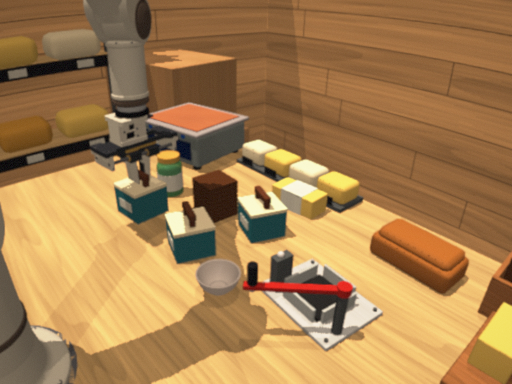

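Box C hangs level in the gripper at about (140,198). It weighs about 0.43 kg, so it is a light one. I'll put it back and try B.

Run:
```python
from h import *
putback('C')
m=heft('B')
if m<0.55: putback('B')
```

```text
back 7.0917
B k 0 7.0917
above 7.7833
gap 0.01580741523935545 9.9417
B f0 [0.14 0.01 0.07] f1 [-0.   -0.01 -7.45] mass 0.7666433193591699 gap 0.015703139575224394 10.8917
```

B weighs about 0.77 kg, so it is the full one. I'll carry it over the bay and check it in the pictures.

```bash
cat >> h.py <<'E'
BAY=np.array([0.5302,-0.1934]); YC=np.radians(-6.1)
XC=np.array([np.cos(YC),np.sin(YC)]); YCv=np.array([-np.sin(YC),np.cos(YC)])
PIV=BAY-0.034*XC-0.083*YCv
E
python3 - <<'E'
from h import *
x,y,a=BOX['B']
manip.servo_line([x,y,0.25],vel=0.2)
manip.servo_line([*BAY,0.25],down(YC),vel=0.2)
manip.servo_line([*BAY,0.18],vel=0.15)
print(manip.current_clock(),manip.current_tool_pos(),R.from_quat(manip.current_tcp_rot()).as_matrix()[:2,0])
cv2.imwrite('pics/s2.png',viewer.get_image('side')[:,:,::-1])
cv2.imwrite('pics/t2.png',viewer.get_image('top')[:,:,::-1])
for n in 'st':
    im=cv2.imread(f'pics/{n}2.png'); c=im[90:384,120:420] if n=='s' else im[130:290,120:440]
    cv2.imwrite(f'pics/{n}2b.png',cv2.resize(c,None,fx=2,fy=2,interpolation=cv2.INTER_CUBIC))
E
```

```text
14.025 [ 0.53079501 -0.19329134  0.18060782] [ 0.99438981 -0.10577384]
```

View pics/s2b.png

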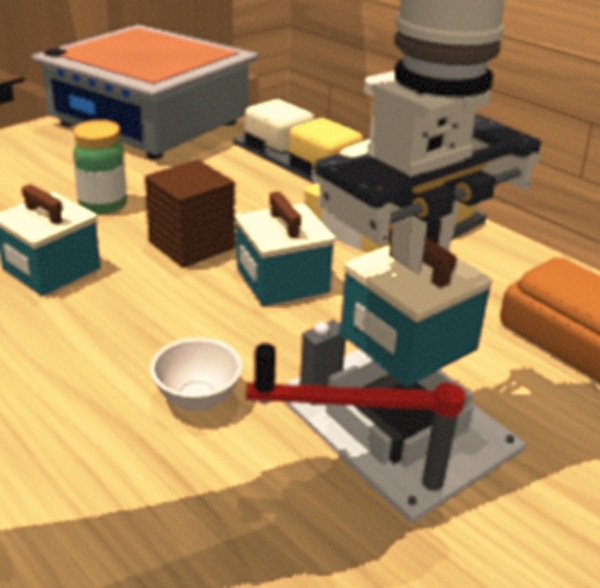

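View pics/t2b.png

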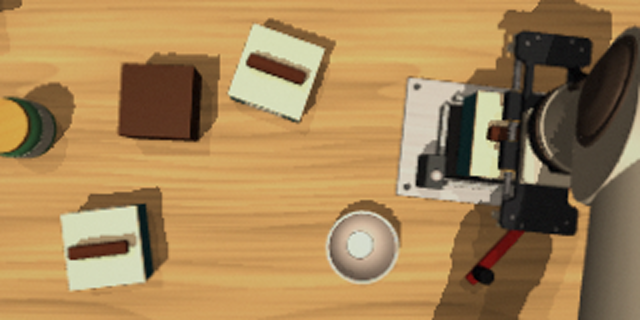

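In the side view the box hangs level over the pan, with its front lid corner at about (324,245). Box C stands where it was. I'll compare the lid corners with the pose I expect.

Run:
```python
from h import *
cal=viewer.get_calibration('side'); t=manip.current_tool_pos()
zl=t[2]-ZG+0.078; c=np.array(t[:2])
E=[('left(-x,+y)',-1,1),('front(-x,-y)',-1,-1),('right(+x,-y)',1,-1)]
for n,i,j in E:
    p=c+.046*i*XC+.046*j*YCv; print(n,proj(cal,[[*p,zl]]).round(1), 'bottom',proj(cal,[[*(c+.045*i*XC+.045*j*YCv),t[2]-ZG]]).round(1))
im=cv2.imread('pics/s2.png')[190:310,270:390]
cv2.imwrite('pics/s2c.png',cv2.resize(im,None,fx=5,fy=5,interpolation=cv2.INTER_CUBIC))
```

```text
left(-x,+y) [[291.8 220.8]] bottom [[289.7 256.8]]
front(-x,-y) [[329.  246.4]] bottom [[323.6 283.4]]
right(+x,-y) [[367.  228.6]] bottom [[359.2 264.4]]
```

View pics/s2c.png

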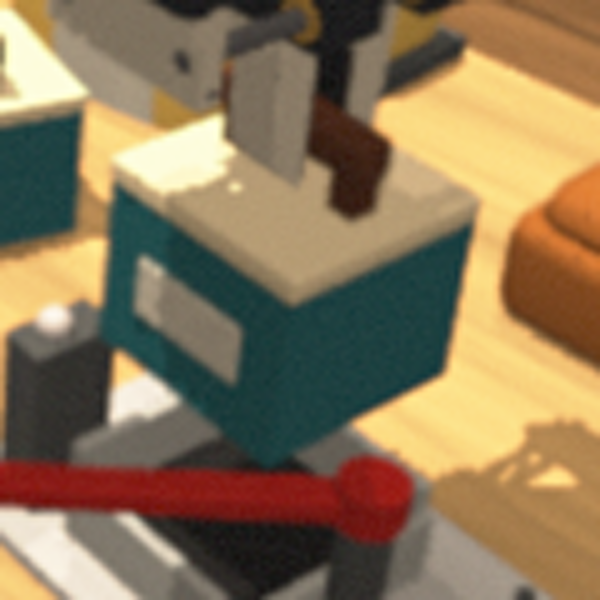

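The observed lid corners (293,222), (329,248) and (365,230) are within about 2 px of the prediction. I'll lower the box until it makes contact.

Run:
```python
from h import *
f0=F(3)
manip.servo_line([*BAY,0.105],vel=0.1); print(F(3)-f0)
z=0.105
while z>0.094:
    z-=0.0015; manip.servo_line([*BAY,z],vel=0.04); d=F(3)-f0
    print(round(z,4),d.round(1),np.round(manip.current_tool_pos(),4))
    if d[2]>6: break
print(manip.current_clock())
cv2.imwrite('pics/s3.png',viewer.get_image('side')[190:310,250:410,::-1].repeat(5,0).repeat(5,1))
```

```text
[ 0.66022175 -0.89754367 -0.14040468]
0.1035 [ 0.3 -0.2 -0.2] [ 0.5303 -0.1934  0.1036]
0.102 [ 0.2 -0.4  0.1] [ 0.5302 -0.1934  0.102 ]
0.1005 [ 0.5 -0.4  0.1] [ 0.5302 -0.1934  0.1005]
0.099 [0.6 0.1 0.7] [ 0.5302 -0.1934  0.099 ]
0.0975 [ 0.4 -0.6 -0.5] [ 0.5302 -0.1934  0.0975]
0.096 [-2.2  1.5  8.2] [ 0.5304 -0.1934  0.0966]
17.325
```

View pics/s3.png

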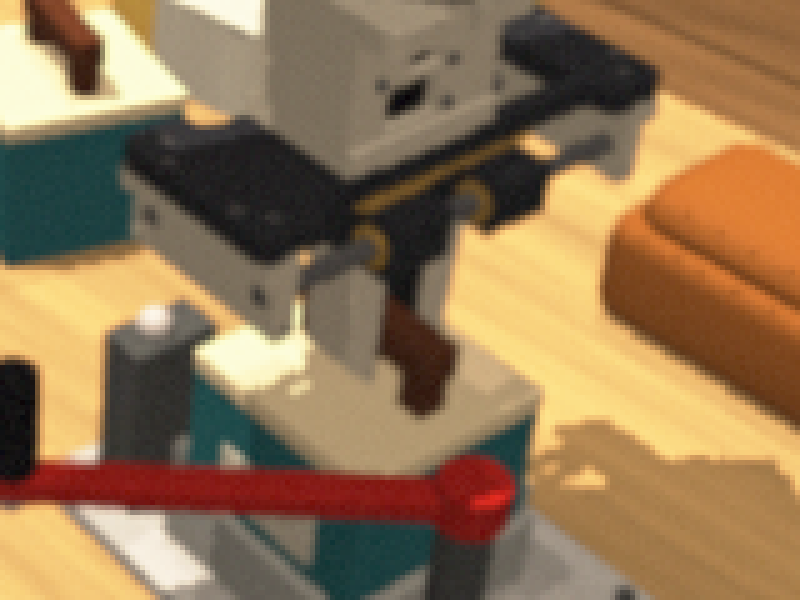

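The box touched down at TCP z 0.0966, where 0.097 was expected, and it sits level. I'll release it and check.

Run:
```python
from h import *
effector.open_jaws()
manip.servo_line([*BAY,0.2],vel=0.2)
k0=np.array([0.3811,-0.1640]); d=k0-PIV; phi=np.arctan2(d[1],d[0]); print(np.hypot(*d),np.degrees(phi), phi-(YC+np.pi/2))
k=PIV+0.15*np.array([np.cos(phi),np.sin(phi)]); print(k)
manip.move_pose([*k,0.21],down(phi-np.pi/2))
print(manip.current_clock())
cv2.imwrite('pics/s4.png',viewer.get_image('side')[190:310,220:380,::-1].repeat(5,0).repeat(5,1))
t=viewer.get_image('top')[:,:,::-1]; cv2.imwrite('pics/t4r.png',t)
cv2.imwrite('pics/t4.png',cv2.resize(t[130:290,220:420],None,fx=3.5,fy=3.5,interpolation=cv2.INTER_CUBIC))
w=viewer.get_image('wrist')[:,:,::-1]; cv2.imwrite('pics/w4.png',w)
```

```text
0.15188482708664475 134.50799186192376 0.883276085813065
[ 0.38242128 -0.16534417]
20.1417
```

View pics/s4.png

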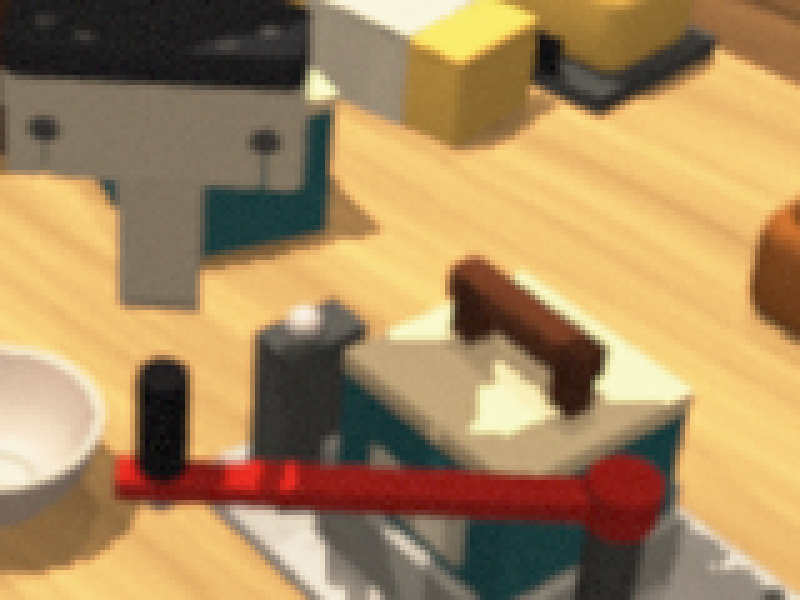

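View pics/t4.png

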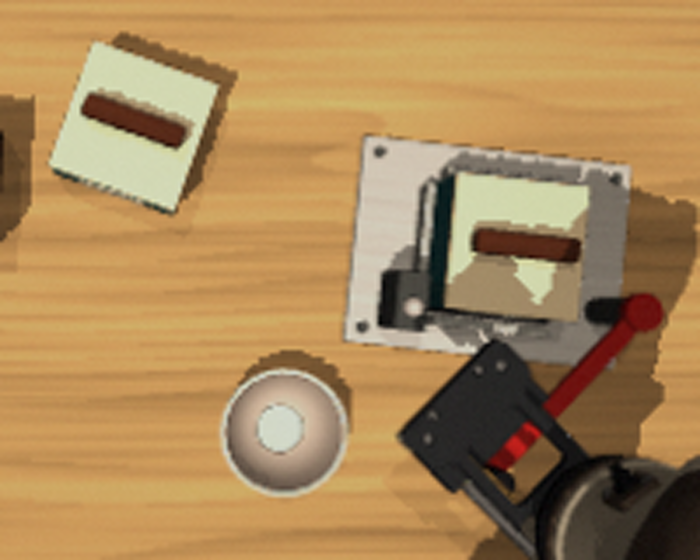

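View pics/w4.png

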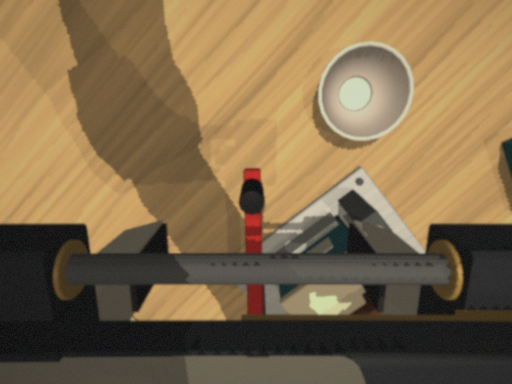

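The box sits flat in the bay. In the wrist view the knob at (252,190) lies on the jaw centre line. I'll check the handle pose, then grip the knob and swing the bar.

```bash
cat > chk.py <<'E'
from h import *
def handle(im):
    cal=viewer.get_calibration('top')
    hsv=cv2.cvtColor(im,cv2.COLOR_BGR2HSV); H,S,V=[hsv[...,i].astype(int) for i in range(3)]
    roi=np.zeros(H.shape,bool); roi[170:225,335:395]=1
    for r in rect(cal,(H<14)&(S>140)&(V<125)&roi,0.122):
        d=np.array(r[2:4])-BAY; print('seated handle',r,'in bay x,y mm',1000*d@XC,1000*d@YCv)
E
python3 - <<'E'
from chk import *
handle(cv2.imread('pics/t4r.png'))
p=manip.current_tool_pos(); k=PIV+0.15*np.array([np.cos(np.radians(134.5)),np.sin(np.radians(134.5))])
manip.servo_line([*k,0.120],vel=0.12)
f0=F(3); effector.close(25)
print(manip.current_finger_gap(),F(3)-f0,manip.current_clock())
def pose(th):
    phi=YC+np.pi/2+th
    return [*(PIV+0.15*np.array([np.cos(phi),np.sin(phi)])),0.120],down(phi-np.pi/2)
for th in np.linspace(0.883,0.15,8)[1:]:
    manip.servo_line(*pose(th),vel=0.12)
    f=F(2)-f0; phi=YC+np.pi/2+th; tg=np.array([np.sin(phi),-np.cos(phi)]);rd=np.array([np.cos(phi),np.sin(phi)])
    print(round(th,3),'tan %.1f rad %.1f z %.1f'%(f[:2]@tg,f[:2]@rd,f[2]),manip.current_finger_gap(),manip.current_clock())
    if np.linalg.norm(f)>30: print('STOP');break
cv2.imwrite('pics/s5.png',viewer.get_image('side')[150:310,220:420,::-1].repeat(4,0).repeat(4,1))
E
```

```text
seated handle (array([370., 200.]), 161.5, 0.5314, -0.1916, 70.0, 15.2, 84.3) in bay x,y mm 1.0019302045546052 1.917325185043242
0.017659965553679987 [-7.77552324e-01  1.43185871e-04  5.64777951e-01] 22.5333
0.778 tan -0.2 rad 0.2 z 1.2 0.017454443856562304 22.8833
0.674 tan 0.1 rad 0.0 z -0.0 0.017561684751840383 23.2333
0.569 tan 0.8 rad -1.4 z -0.5 0.017288790183550395 23.5833
0.464 tan 0.7 rad -2.1 z -0.7 0.017635635740902347 23.9333
0.359 tan 0.4 rad -3.3 z -0.9 0.01754628764668475 24.2833
0.255 tan 0.5 rad -4.1 z -1.8 0.017266909012368055 24.6333
0.15 tan 0.5 rad -4.5 z -1.2 0.017410536655688903 24.9833
```

View pics/s5.png

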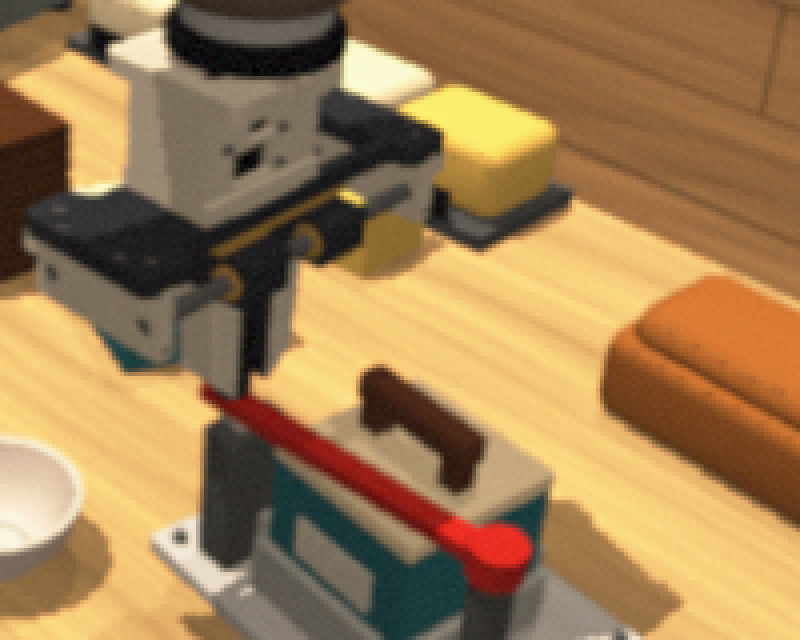

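The knob is gripped, the bar is at about 0.15 rad and the box hasn't moved. Next I'll close through the detent until it meets the stop.

Run:
```python
from chk import *
effector.close(45)
def pose(th):
    phi=YC+np.pi/2+th
    return [*(PIV+0.15*np.array([np.cos(phi),np.sin(phi)])),0.120],down(phi-np.pi/2)
for th in np.arange(0.13,-0.04,-0.01):
    manip.servo_line(*pose(th),vel=0.05)
    f=F(2); phi=YC+np.pi/2+th; tg=np.array([np.sin(phi),-np.cos(phi)]);rd=np.array([np.cos(phi),np.sin(phi)])
    p=np.array(manip.current_tool_pos())[:2]-PIV
    print(round(th,3),'act',round(np.arctan2(p[1],p[0])-YC-np.pi/2,4),'tan %.1f rad %.1f z %.1f'%(f[:2]@tg,f[:2]@rd,f[2]),round(manip.current_finger_gap(),4))
    if th<0.05 and f[:2]@tg<-18 or np.linalg.norm(f)>40: break
print(manip.current_clock())
```

```text
0.13 act 0.1366 tan -0.8 rad -4.4 z -0.5 0.0173
0.12 act 0.1326 tan -2.6 rad -4.9 z 0.9 0.0173
0.11 act 0.1212 tan -1.9 rad -4.7 z 1.1 0.0169
0.1 act 0.1087 tan -1.1 rad -5.0 z -0.0 0.0173
0.09 act 0.0968 tan -1.3 rad -5.2 z -0.7 0.0171
0.08 act 0.0859 tan 0.7 rad -4.7 z -1.0 0.0172
0.07 act 0.0746 tan 0.6 rad -5.4 z -1.5 0.0174
0.06 act 0.0635 tan 0.9 rad -4.7 z -1.4 0.0173
0.05 act 0.0531 tan 1.6 rad -5.7 z -2.5 0.0169
0.04 act 0.0431 tan 1.5 rad -4.9 z -2.4 0.017
0.03 act 0.0351 tan 0.3 rad -5.2 z -1.7 0.0174
0.02 act 0.0256 tan 1.0 rad -5.8 z -1.5 0.0171
0.01 act 0.0155 tan 0.4 rad -4.9 z -1.1 0.0172
0.0 act 0.0097 tan -1.7 rad -5.5 z 0.9 0.0175
-0.01 act 0.0093 tan -5.4 rad -5.5 z 4.9 0.017
-0.02 act 0.0086 tan -9.5 rad -5.0 z 9.1 0.0173
-0.03 act 0.0081 tan -12.9 rad -4.9 z 12.5 0.0171
30.6333
```

It passed the detent, with the tangential force changing sign at about 0.08, and met a firm stop at about 0.009. I'll unload, release, back away and check.

Run:
```python
from chk import *
phi=YC+np.pi/2; k=PIV+0.15*np.array([np.cos(phi),np.sin(phi)])
p=manip.current_tool_pos()
manip.servo_line([*k,0.120],down(YC),vel=0.05)
f=F(2);print(f)
effector.open_jaws()
manip.servo_line([*k,0.23],vel=0.2)
manip.move_pose([0.25,0.5,0.25],down(np.radians(60)))
print(manip.current_clock())
t=viewer.get_image('top')[:,:,::-1].copy(); cv2.imwrite('pics/t6r.png',t); handle(t)
s=viewer.get_image('side')[:,:,::-1]; cv2.imwrite('pics/s6.png',cv2.resize(s[130:350,90:400],None,fx=2.5,fy=2.5,interpolation=cv2.INTER_CUBIC))
cv2.imwrite('pics/t6.png',cv2.resize(t[120:300,140:420],None,fx=2.8,fy=2.8,interpolation=cv2.INTER_CUBIC))
cal=viewer.get_calibration('top')
hsv=cv2.cvtColor(t,cv2.COLOR_BGR2HSV); H,S,V=[hsv[...,i].astype(int) for i in range(3)]
roi=np.zeros(H.shape,bool); roi[130:290,100:430]=1
for r in rect(cal,((H<5)|(H>175))&(S>200)&(V>110)&roi,0.112): print('red',r)
for r in rect(cal,(H<14)&(S>140)&(V<125)&roi,0.108): print('wood',r)
```

```text
[-1.15238244 -5.0671087  -0.11476754]
35.2917
seated handle (array([370., 200.]), 155.5, 0.5315, -0.1924, 68.3, 14.6, 83.7) in bay x,y mm 1.1863752560369007 1.1324812368703052
red (array([377., 216.]), 290.0, 0.4921, -0.2106, 146.6, 21.4, 86.4)
wood (array([169., 255.]), 146.0, 0.4052, 0.2681, 13.6, 68.5, 7.8)
wood (array([370., 200.]), 155.5, 0.532, -0.1961, 69.3, 14.8, 83.7)
wood (array([199., 181.]), 1386.5, 0.5755, 0.1981, 92.4, 85.7, 87.6)
wood (array([258., 164.]), 145.5, 0.6138, 0.0648, 67.1, 14.2, 69.8)
```

View pics/s6.png

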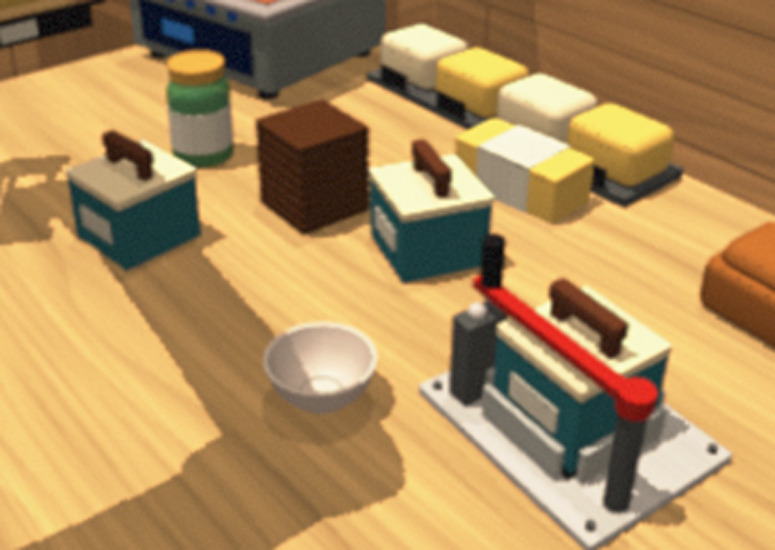

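View pics/t6.png

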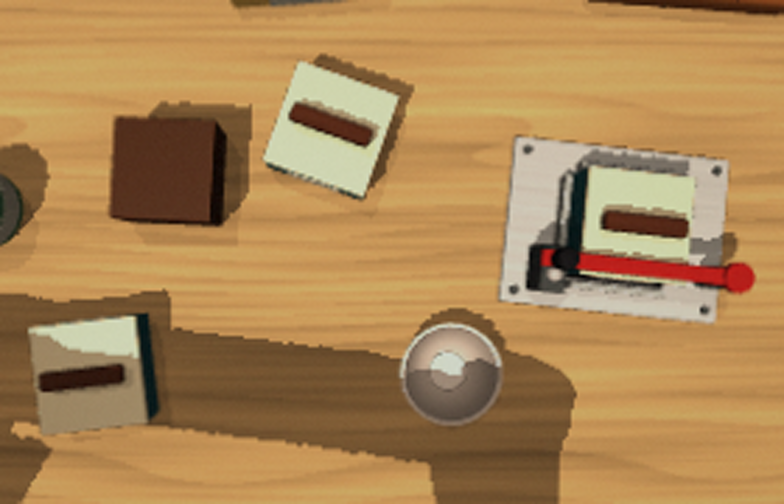

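Run:
```python
from chk import *
t=cv2.imread('pics/t6r.png'); cal=viewer.get_calibration('top')
hsv=cv2.cvtColor(t,cv2.COLOR_BGR2HSV); H,S,V=[hsv[...,i].astype(int) for i in range(3)]
m=((H<5)|(H>175))&(S>180)&(V>90); m[:190]=0;m[240:]=0;m[:,:345]=0;m[:,395:]=0
P=toz(cal,np.argwhere(m)[:,::-1],0.112)[:,:2]
v=cv2.fitLine(P.astype(np.float32),cv2.DIST_HUBER,0,1e-4,1e-4).ravel(); a=np.arctan2(v[1],v[0])%np.pi
print('bar deg',np.degrees(a),'keeper',a-YC-np.pi/2,'dist in front',(v[2:]-BAY)@XC,manip.current_clock())
```

```text
bar deg 83.70074 keeper -0.0034776657630861685 dist in front -0.03377377127322697 35.3917
```

The bar fits a line at −0.003 rad, 33.8 mm in front of the bay centre, so it is fully home. Handing in.

```bash
python3 -c "
from bench import manip
manip.hand_in()"
```

```text
the job is handed in; nothing more can be done
```

The full box is seated in the cradle with the keeper bar shut over its lid. I handed the job in at about 35 s of the 72 s.

- **Hefting:** The leftmost box in the top view weighed about 0.43 kg, so I put it back. The middle one weighed about 0.77 kg, so it was the full one. I never lifted the third.
- **Seating:** The box touched down on the pan at the expected height (TCP z 0.0966, expected 0.097). The final view shows it upright and flat. Its handle is within about 1.2 mm of the bay centre and parallel to the bar to well under 1°.
- **Keeper bar:** I gripped the knob and swung the bar past the detent, which I felt at about 0.08 rad, to a firm stop. The arm's own reading there was about 0.009 rad. After release, the picture gave about −0.003 rad, with the bar 33.8 mm in front of the bay centre (34 mm nominal). Both are well under the 0.045 limit.
- **Other goods:** By measurement, the third box and the rye had not moved. The bowl looks unmoved in the before and after pictures. The jar and cheese stood upright in the final side view, but I did not measure either. The light box I put back is upright but measures 2–3 mm from where it first stood; I left it there.

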